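# Load the label roll and show the glass plate's label to the reader

### The arm

A 6-joint arm with a two-finger parallel gripper is mounted at the origin on the work surface. World frame = base frame: x ahead of the robot, y to its left, z up, the work surface at z = 0. Lengths are in m, angles in degrees, forces in N, time in s.
With the tool pointing down it reaches from about 0.35 to 0.875 m from the base axis. Payload 4.2 kg.
Tool frame: the origin (TCP) lies midway between the tips of the shut fingers; the grasp point (between the pads) lies 19 mm behind it; z points along the fingers, y is the direction in which the jaws open and shut (so a half turn about z gives the same grasp; the last joint's range is limited). The gripper opens to 87 mm and grips with 3 to 60 N. Pads are 19 mm wide; open, the fingers measure 117 mm over their backs; the gripper's body (75 mm by 190 mm) begins 51 mm behind the grasp point.
Start: joints at [86.265, 22.042, 0.453, 0, -68.411, -14.817], TCP at [0.199, 0.593, 0.223] pointing down, gripper open.
Joint ranges: [-179.83, 179.83], [-69.29, 118.12], [-61.27, 80.66], [-181.25, 117.63], [-171.15, -9.14], [-177.46, 177.46]. Speed limits (degrees/s): [159.86, 159.86, 180, 180, 180, 180].

### API

Orientations are given as a 3x3 rotation matrix whose columns are the frame's x, y, z axes.
In Python, from station import r gives the robot as it stands.
- The arm moves only by the tool carry_out, never from a script. Its argument "steps" is a list of rows, each a list of 2 entries, a list of its own where there are three numbers: the shift along the tool's x, y, z in cm, then the turn about the tool's z in degrees. In form: [[[x, y, z], twist], ...]. A call has 1 to 20 rows; each row is the pose to reach, as a shift and turn from the pose measured when the call began, along the tool's axes at that moment; what a row does not reach only later rows make up. A row lasts 1/10 s, in which the tool goes at most 50 mm and 8.59 degrees, less where a joint would pass 70% of its speed; a pose out of reach is approached as far as the arm can. A call with a gripper value outside its range is refused whole. "gripper" is the gripper's target within -1 to 1 (fully open at 1, half-way at 0, shut at -1), set as the call begins (left out, the last holds). The fingers move at their own pace and stop on an object; the grip force is fixed at half the most. Time passes only in rows, so rows that repeat a pose let the fingers close. It gives the time, the measured TCP pose, the force and the opening at its end, in the units of the state.
- r.sense(): the state, without advancing time (a new reading comes with each control period).
- r.capture(name): name is "side" or "top"; returns the picture (400x640x3 uint8, red, green, blue); there is no depth.
- r.calibration(name): a dict with "camera_matrix" (3x3 intrinsics, pixels), "world_from_camera" (4x4, takes a point from camera to world coordinates). Camera axes: x right, y up, looking along -z (the intrinsics and any distortion apply to the point x, -y, -z); pixel columns grow to the right and rows downward; lengths in m; the calibration is good to about 2 mm. A picture is of the moment at which its call begins. calibration takes no time and is no camera call.
- r.finish_job(): hands the job in, once; it reports no verdict.
Trained networks look in the newest picture that a camera, given by its name, has taken for a name from the list of things; names that differ only in an ending like _2 or _b are one class to them, and where a whole thing is asked for, a point or a joint stands for the part that bears it (a point fixed in the world has none). Each returns a list of dicts, best first, with "confidence" (0 to 1); they miss things now and then, are a little off and sometimes report something else, mostly with a low value. They report only what shows in the picture. A call takes as long as a camera call. They do not tell look-alikes from the thing itself.
- r.cut_out(camera, target): "pixels" (400x640 bool, what is visible of it).
- r.place_of(camera, target): "centre" ([x, y, z] in m, in world coordinates, good to about 4 mm: a listed point, or the origin of a listed thing).
The state is a dict: "time_s": time; "joints": joint angles; "joint_velocities": joint speeds; "effort": joint torques, N m; "tcp_pos": TCP position; "ee_rot": TCP orientation; "wrist_force": force on the tool from outside, world axes, zero at the start; "moment": the same for the moment, N m; "gripper_width": opening from 0.0 (shut) to 1.0 (fully open).
Only numpy, scipy, OpenCV 4.12 (cv2) and the standard library are available. Lean on these libraries where they do the work, as an engineer would, in place of code of your own. Each camera call takes 0.05 s, during which the arm holds its last target. There are 200 camera calls.

### The job

Get the label station ready to reprint the tag of a replacement glass: first slide the paper roll onto the station's upright spindle until it sits flat on the platter, and let go of it. Then take the notched glass plate (the notched corner marks its frosted, labelled end) out of the wooden stand and hold it up in the air with the label at the reading spot, 120 mm straight in front of the reader's lens, label side up and squarely facing the lens, long edges level and the notched edge uppermost. Finish while still holding it there, still, touching nothing but your fingers; leave the plain glass plate in its slot and the jar and circuit board where they are.

Things in the scene. Friction and masses are not known exactly. Their poses are not given: they have to be found in the camera images.
- roll: White paper label roll, a rigid upright tube: 56 mm outside diameter, 27 mm bore, 45 mm tall, about 90 g, standing on the bench. Origin at the centre of its underside, z up along the bore.
- spindle_foot (a point): Foot of the station's fixed steel spindle (20 mm diameter, upright, 50 mm tall, top 8 mm tapered), on its axis at the top of the grey platter (240 x 300 mm), 12 mm above the bench. z up, x and y are the station's axes. From 95 mm off towards its +x stands the white printer box, 58 mm above the platter. The platter's middle is at x = 50, y = 80 mm.
- read_spot (a point): Point in empty air, 150 mm above the bench over the platter, 120 mm in front of the reader's lens on its axis: the middle of the plate's label must be here. In the station's frame it is 50 mm to +x and 60 mm to +y of the spindle.
- reader: White cylindrical code reader, 48 mm diameter, 50 mm long, fixed on a bent dark neck that rises behind it (station +y) from the platter to 285 mm above the bench; it looks down at 45 degrees, towards the station's -y (the robot's right). Origin at the middle of the dark lens; its z axis points out of the lens to the reading spot.
- plate: Notched glass plate, 110 long, 60 high, 8 mm thick, 130 g, upright in a slot of the stand. One end (36 mm) is frosted white with a 14 mm square notch in its upper corner, the rest clear greenish. Origin: middle of the lower edge; x along it to the frosted end, y out of the label's face, z up to the notched edge. Seen from the label side, notch up, the frosted end is on the left.
- label (a point): Middle of the white paper label (26 mm by 30 mm, with dark bars) on the frosted end of the notched plate: in the plate's frame at x = 37 mm, y = 4 mm, z = 26 mm.
- rack: Dark wooden stand, fixed on the bench, 130 mm (x) by 120 mm (y), with two open-topped slots along its x, at y = -40 and +40 mm, each 11 mm wide. The plates stand upright on the slot floors, 10 mm above the bench; the side ribs reach 30 mm above the bench, so the upper 40 mm of a plate is bare. Origin: middle of its underside. Either slot may hold the notched plate.
- plain_plate: Glass plate of the same size and glass in the other slot, but without notch, frosting or label: leave it. Origin at the middle of its lower edge, axes as the stand's.
- screw_jar: Grey screw jar with steel lid, 52 mm diameter, 60 mm tall, a bystander. Origin under its centre.
- board: Green circuit board, 80 mm by 60 mm, up to 22 mm high with its components, a bystander. Origin under its centre.
Things that resemble listed ones, but are neither listed nor needed, are in the scene too. Leave any green or red look-alike of the plate alone.

How it is judged (in metres and radians):
On the way, in this order (a step that is already met when the one before it is completed fails the run):
1. the roll sits flat on the platter around the spindle, let go (z of roll in the frame of spindle_foot between -0.003 and 0.004 m and horizontal distance between roll and spindle_foot below 0.006 m and angle between roll's own z axis and vertical below 0.1 rad and contact force between the fingers and roll below 0.1 N), for 0.2 s.
2. the notched plate is lifted clear of the stand (height (world z) of plate above 0.05 m), for 0.1 s.
At the end, for the whole second after the job is handed in: Roll let go on the spindle, within 4 mm of the platter and 6 mm of the axis. Plate held still by the fingers alone: label within 30 mm of the spot, label side up, within 0.3 rad of square to the lens, long edges level to 0.25 rad, notched edge uppermost. Plain plate within 15 mm of its start (all of step 1 and distance between label and read_spot below 0.03 m and angle between the y axis of plate and the z axis of reader, either way round below 0.3 rad and angle between plate's own y axis and vertical below 1.1 rad and angle between plate's own z axis and vertical below 1.1 rad and angle between plate's own x axis and vertical between 1.32 and 1.82 rad and contact force between the fingers and plate above 0.5 N and contact force between plate and station below 0.1 N and contact force between plate and reader below 0.1 N and contact force between plate and rack below 0.1 N and contact force between plate and roll below 0.1 N and linear speed of plate below 0.03 m/s and angular speed of plate below 0.3 rad/s and distance of plain_plate from where it was at the start of the episode below 0.015 m); the arm keeps its last pose, push and grip.
It fails at once if the plain glass plate is disturbed (moved over 20 mm) (distance of plain_plate from where it was at the start of the episode above 0.02 m).
It fails at once if the screw jar is disturbed (moved over 20 mm) (distance of screw_jar from where it was at the start of the episode above 0.02 m).
It fails at once if the circuit board is disturbed (moved over 20 mm) (distance of board from where it was at the start of the episode above 0.02 m).
It also fails if it takes over 56 s, if anything falls off the work surface, if the arm or the gripper's body presses on something with over 40 N, if the wrist force passes 120 N, or if a joint passes its speed limit or range.

## Working session

There is one attempt and no reset: what is moved stays moved. The work goes in short steps, Python scripts to look and compute and a tool call to move; the robot and the scene stay as the last step left them, time stands still between calls to the robot, and variables do not carry over. Pictures are saved under pics/ and viewed, about 8 in all and at most 12, crops included, and the job is handed in when it is done.

Besides the shell and the picture viewer there is one more tool, called as name(argument=value, ...), one argument or row to a line, values as JSON. carry_out: Moves the arm, as the interface text tells. Its arguments: {"type":"object","properties":{"steps":{"type":"array","items":{"type":"array"}},"gripper":{"type":"number"}},"required":["steps"]}

```bash
mkdir -p pics; python3 - <<'E'
from station import r
import cv2,numpy as np
np.set_printoptions(precision=4,suppress=True)
s=r.sense();print(s['time_s'],s['tcp_pos'],s['ee_rot'],s['gripper_width'])
for c in("top","side"):
    im=r.capture(c);cv2.imwrite(f"pics/{c}0.png",im[:,:,::-1])
    k=r.calibration(c);print(c,k['camera_matrix'],k['world_from_camera'],[x for x in k if x not in('camera_matrix','world_from_camera')])
    for t in("roll","spindle_foot","read_spot","reader","plate","label","rack","plain_plate","screw_jar","board"):
        print(c,t,[(np.round(d['centre'],3).tolist(),round(d['confidence'],2)) for d in r.place_of(c,t)[:3]])
print(r.sense()['time_s'])
E
```

```text
0.0 [0.1987 0.592  0.2215] [[ 0.948  -0.3184 -0.0006]
 [-0.3184 -0.948  -0.0021]
 [ 0.0001  0.0022 -1.    ]] 1.0043031324134957
top [[400.9151   0.     319.0501]
 [  0.     400.9151 196.9695]
 [  0.       0.       1.    ]] [[-0.0171  0.99   -0.14    0.4013]
 [-0.9998 -0.015   0.0159 -0.0947]
 [ 0.0136  0.1403  0.99    1.1739]
 [ 0.      0.      0.      1.    ]] []
top roll [([0.521, -0.127, -0.001], 0.48), ([0.555, 0.22, 0.15], 0.4)]
top spindle_foot [([0.511, 0.154, 0.01], 0.74)]
top read_spot [([0.555, 0.218, 0.15], 0.91)]
top reader [([0.547, 0.307, 0.237], 0.74)]
top plate [([0.632, -0.52, -0.003], 0.78), ([0.491, -0.329, 0.009], 0.73), ([0.353, -0.181, 0.003], 0.71)]
top label [([0.318, -0.331, 0.024], 0.79), ([0.391, -0.194, 0.023], 0.66), ([0.502, -0.288, 0.038], 0.61)]
top rack [([0.527, -0.342, -0.003], 0.74)]
top plain_plate [([0.563, -0.356, 0.013], 0.48)]
top screw_jar [([0.728, -0.078, -0.003], 0.85)]
top board [([0.768, -0.298, 0.0], 0.74)]
side [[461.827    0.     314.269 ]
 [  0.     461.827  201.8936]
 [  0.       0.       1.    ]] [[-0.9278  0.2542 -0.2732  0.1574]
 [-0.3726 -0.6697  0.6424  0.8044]
 [-0.0197  0.6978  0.7161  1.1707]
 [ 0.      0.      0.      1.    ]] []
side roll [([0.525, -0.126, 0.004], 0.64)]
side spindle_foot [([0.511, 0.156, 0.015], 0.96)]
side read_spot [([0.554, 0.225, 0.149], 0.87)]
side reader [([0.551, 0.31, 0.234], 0.96)]
side plate [([0.353, -0.336, -0.004], 0.59), ([0.49, -0.324, 0.009], 0.55)]
side label [([0.597, -0.514, 0.026], 0.72), ([0.502, -0.293, 0.034], 0.66), ([0.318, -0.331, 0.023], 0.64)]
side rack [([0.529, -0.34, 0.002], 0.84)]
side plain_plate [([0.567, -0.358, 0.009], 0.8)]
side screw_jar [([0.732, -0.078, -0.001], 0.86), ([0.564, -0.357, 0.01], 0.64)]
side board [([0.765, -0.302, 0.001], 0.72)]
1.1
```

View pics/top0.png

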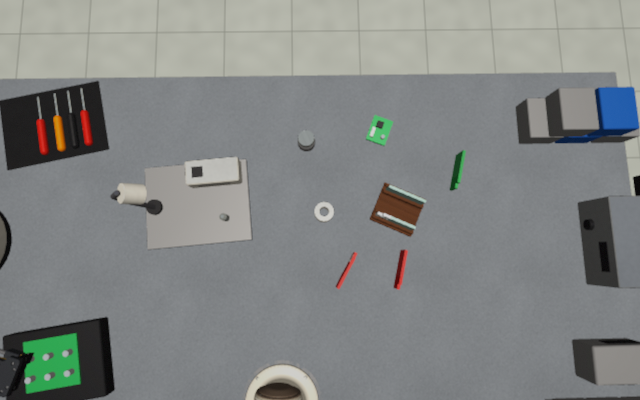

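View pics/side0.png

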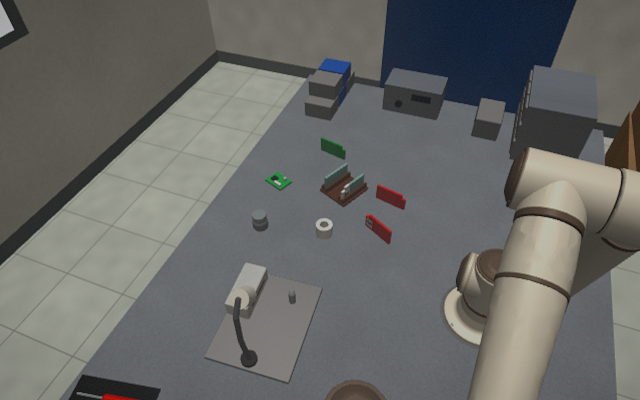

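The pictures show the notched plate in the slot nearer the robot, with its frosted end at about (380,214) in the top view. The label faces the robot. The roll is at (324,211) and the spindle at (223,217).

At the reading spot the plate has to tilt 45°, but the moves only shift the tool and turn it about its own z. So I'll first test, empty-handed, whether an out-of-reach target lets the tool tilt.

carry_out(
  steps=[
    [[0, -5, -4], 0],
    [[0, -10, -8], 0],
    [[0, -15, -12], 0],
    [[0, -20, -16], 0],
    [[0, -25, -16], 0],
    [[0, -30, -16], 0],
    [[0, -35, -16], 0],
    [[0, -40, -16], 0],
    [[0, -45, -16], 0],
    [[0, -50, -16], 0],
    [[0, -50, -16], 0],
    [[0, -50, -16], 0],
  ],
  gripper=1,
)

```text
time_s: 2.3
tcp_pos: [0.2867, 0.8545, 0.3049]
ee_rot: [[0.948, -0.318, 0.014], [-0.318, -0.947, 0.038], [0.002, -0.041, -0.999]]
wrist_force: [-0.1, -0.0, -0.3]
gripper_width: 0.999
```

carry_out(
  steps=[
    [[0, -200, -100], 0],
    [[0, -200, -100], 0],
    [[0, -200, -100], 0],
    [[0, -200, -100], 0],
    [[0, -200, -100], 0],
  ],
)

```text
time_s: 2.8
tcp_pos: [0.2891, 0.8618, 0.3143]
ee_rot: [[0.948, -0.317, 0.029], [-0.318, -0.945, 0.075], [0.004, -0.08, -0.997]]
wrist_force: [0.0, -0.4, -0.2]
gripper_width: 0.998
```

```bash
cat > kin.py <<'E'
import numpy as np
from scipy.spatial.transform import Rotation as Ro
np.set_printoptions(precision=3,suppress=True)
def rot(j,s4):  # forearm x-forward wrist; tool z = local x
    C=np.array([[0,0,1],[-1,0,0],[0,-1,0]]).T if False else None
    R=Ro.from_euler('z',j[0],True)*Ro.from_euler('y',j[1]-j[2],True)*Ro.from_euler('x',s4*j[3],True)*Ro.from_euler('y',-j[4],True)*Ro.from_euler('x',-j[5],True)
    M=R.as_matrix()   # columns: x=tool z ; at tool down y(col1)=left, z(col2)=radial
    return np.c_[-M[:,1],-M[:,2],M[:,0]]
def wrist(R,j1,p,s4):
    M=np.c_[R[:,2],-R[:,0],-R[:,1]]
    B=(Ro.from_euler('z',j1,True)*Ro.from_euler('y',p,True)).inv()*Ro.from_matrix(M)
    a,b,c=B.as_euler('XYX',True)   # intrinsic x,y,x ; b in 0..180 => j5=-b
    return np.array([s4*a,-b,-c])
def tool(xaz,tilt,taz): # tool-down with x azimuth, then tilt so z leans to azimuth taz
    a,t=np.radians(xaz),np.radians(taz)
    R=np.array([[np.cos(a),np.sin(a),0],[np.sin(a),-np.cos(a),0],[0,0,-1]])
    ax=np.array([np.sin(t),-np.cos(t),0])   # rotating -z toward azimuth t
    return Ro.from_rotvec(ax*np.radians(tilt)).as_matrix()@R
E
python3 - <<'E'
from kin import *
print(rot([86.265,22.042,.453,0,-68.411,-14.817],1)); 
for s in(1,-1):print(s,rot([81.93,58.36,80.66,1.08,-107.83,-10.11],s))
print(tool(0,40,94))
for s in(1,-1):
  for nm,j1,p,xa,ti in[("rack",-18.5,25,69,0),("rack",-18.5,25,-111,0),("stretch",100,-20,3,0),("stretch45",100,-20,3,45),("stretch45",100,-20,-177,45),("inner",-59,50,-177,0),("inner45",-59,50,-177,45),("final",25,20,3,42),("final",25,20,-177,42)]:
    print(s,nm,xa,wrist(tool(xa,ti,94),j1,p,s))
E
```

```text
[[ 0.948 -0.318  0.   ]
 [-0.318 -0.948 -0.   ]
 [ 0.     0.    -1.   ]]
1 [[ 0.952 -0.306 -0.007]
 [-0.305 -0.949  0.08 ]
 [-0.031 -0.074 -0.997]]
-1 [[ 0.948 -0.317  0.029]
 [-0.318 -0.945  0.075]
 [ 0.003 -0.08  -0.997]]
[[ 0.999 -0.016 -0.045]
 [ 0.016 -0.767  0.641]
 [-0.045 -0.641 -0.766]]
1 rack 69 [  0.  -65.  177.5]
1 rack -111 [ -0.  -65.   -2.5]
1 stretch 3 [   0. -110.   -7.]
1 stretch45 3 [ -4.669 -65.23   -7.21 ]
1 stretch45 -177 [ -4.669 -65.23  172.79 ]
1 inner -177 [ -0. -40. -28.]
1 inner45 -177 [ 18.909 -82.143 -18.133]
1 final 3 [ 45.387 -61.347  87.602]
1 final -177 [ 45.387 -61.347 -92.398]
-1 rack 69 [ -0.  -65.  177.5]
-1 rack -111 [  0.  -65.   -2.5]
-1 stretch 3 [  -0. -110.   -7.]
-1 stretch45 3 [  4.669 -65.23   -7.21 ]
-1 stretch45 -177 [  4.669 -65.23  172.79 ]
-1 inner -177 [  0. -40. -28.]
-1 inner45 -177 [-18.909 -82.143 -18.133]
-1 final 3 [-45.387 -61.347  87.602]
-1 final -177 [-45.387 -61.347 -92.398]
```

```bash
cat >> kin.py <<'E'
def proj(k,P):
    K=k['camera_matrix'];T=k['world_from_camera'];P=np.atleast_2d(P)
    q=(P-T[:3,3])@T[:3,:3];q=q*[1,-1,-1]
    u=q@K.T;return u[:,:2]/u[:,2:]
def circ(c,rad,z,n=40):
    t=np.linspace(0,2*np.pi,n);return np.c_[c[0]+rad*np.cos(t),c[1]+rad*np.sin(t),0*t+z]
E
cat > ov.py <<'E'
from station import r
from kin import *
import cv2
def overlay(im,cam,items,ctr,half,scale):
    k=r.calibration(cam);u=proj(k,ctr)[0]
    x0,y0=(u-half).astype(int);x0=max(x0,0);y0=max(y0,0);c=im[y0:y0+2*half,x0:x0+2*half]
    c=cv2.resize(c,None,fx=scale,fy=scale,interpolation=cv2.INTER_CUBIC)
    for P,col in items:
        p=((proj(k,P)-[x0,y0]+.5)*scale).astype(np.int32);cv2.polylines(c,[p],False,col,1)
    return c
E
python3 - <<'E'
from ov import *
S=[.511,.155];Rl=[.523,-.1265]
out=[]
for cam in("top","side"):
    im=cv2.imread(f"pics/{cam}0.png")
    a=overlay(im,cam,[(circ(S,.010,.012),(0,0,255)),(circ(S,.006,.062),(0,255,0))],[*S,.03],20,9)
    b=overlay(im,cam,[(circ(Rl,.028,0),(0,0,255)),(circ(Rl,.028,.045),(0,255,0)),(circ(Rl,.0135,.045),(255,0,0))],[*Rl,.02],20,9)
    out.append(np.hstack([a,b]))
cv2.imwrite("pics/c1.png",np.vstack(out))
E
```

```text
(no output)
```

View pics/c1.png

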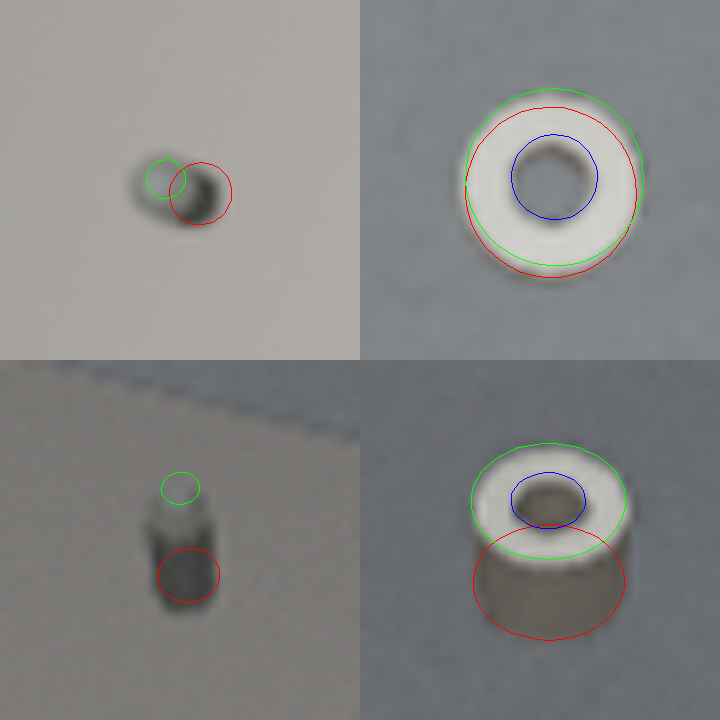

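```bash
cat > sh.py <<'E'
from station import r
from kin import *
def shift(*targets):
    s=r.sense();R=np.array(s['ee_rot']);p=np.array(s['tcp_pos'])
    xa=np.degrees(np.arctan2(R[1,0],R[0,0]));print('t',s['time_s'],'p',p,'xaz',xa,'j',np.round(s['joints'],1),'F',np.round(s['wrist_force'],1),'w',s['gripper_width'])
    print('z',R[:,2])
    for t in targets: d=100*R.T@(np.array(t)-p);print(t,'cm',np.round(d,2),'len',np.linalg.norm(d).round(1))
E
python3 -c "
from sh import *
shift([.34,.35,.38],[.40,.10,.30],[.5218,-.1236,.13])"
```

```text
t 2.8 p [0.289 0.862 0.314] xaz -18.559725748479384 j [  81.9   58.4   80.7    1.1 -107.8  -10.1] F [ 0.  -0.4 -0.2] w 0.9983921376464229
z [ 0.029  0.075 -0.997]
[0.34, 0.35, 0.38] cm [ 21.14  46.23 -10.22] len 51.9
[0.4, 0.1, 0.3] cm [34.76 68.6  -3.93] len 77.0
[0.5218, -0.1236, 0.13] cm [53.36 87.22 11.7 ] len 102.9
```

carry_out(
  steps=[
    [[4, 6, -5], 0],
    [[8, 10, -8], 8],
    [[10, 15, -10], 16],
    [[12, 20, -10.2], 24],
    [[14, 25, -10.2], 32],
    [[16, 30, -10.2], 40],
    [[18, 35, -10.2], 48],
    [[20, 40, -10.2], 56],
    [[21, 43, -10.2], 64],
    [[21.1, 46.2, -10.2], 72],
    [[24, 50, -9], 80],
    [[27, 54.5, -8], 88],
    [[30, 59, -6], 92.5],
    [[33, 64, -5], 92.5],
    [[34.8, 68.6, -3.9], 92.5],
    [[38.5, 72.3, -0.5], 92.5],
    [[42, 76, 2], 92.5],
    [[45.5, 79.5, 5], 92.5],
    [[49.5, 83, 8.5], 92.5],
    [[53, 87, 10], 92.5],
  ],
  gripper=1,
)

```text
time_s: 4.8
tcp_pos: [0.4801, -0.0411, 0.1964]
ee_rot: [[-0.358, -0.933, 0.033], [-0.93, 0.359, 0.076], [-0.082, -0.004, -0.997]]
wrist_force: [1.5, -0.2, -0.7]
gripper_width: 1.001
```

```bash
python3 -c "
from sh import *
shift([.5218,-.1236,.08],[.5218,-.1236,.012])"
```

```text
t 4.8 p [ 0.48  -0.041  0.196] xaz -111.03236769072778 j [ 11.8   8.7 -20.6  -4.5 -58.1 -30.6] F [ 1.5 -0.2 -0.7] w 1.0005294814886532
z [ 0.033  0.076 -0.997]
[0.5218, -0.1236, 0.08] cm [ 7.14 -6.81 11.12] len 14.9
[0.5218, -0.1236, 0.012] cm [ 7.7  -6.79 17.9 ] len 20.6
```

carry_out(
  steps=[
    [[2.5, -2.5, 3], 0],
    [[5, -5, 6], 0],
    [[7.1, -6.8, 9], 0],
    [[7.1, -6.8, 10], 0],
    [[7.2, -6.8, 11.1], 0],
    [[7.4, -6.8, 14], 0],
    [[7.6, -6.8, 17], 0],
    [[7.7, -6.8, 17.9], 0],
    [[7.7, -6.8, 17.9], 0],
    [[7.7, -6.8, 17.9], 0],
  ],
)

```text
time_s: 5.8
tcp_pos: [0.5235, -0.1232, 0.0137]
ee_rot: [[-0.356, -0.934, 0.036], [-0.931, 0.358, 0.075], [-0.083, -0.007, -0.996]]
wrist_force: [-0.2, 0.6, 0.9]
gripper_width: 0.997
```

carry_out(
  steps=[
    [[0, 0, 0], 0],
    [[0, 0, 0], 0],
    [[0, 0, 0], 0],
    [[0, 0, 0], 0],
    [[0, 0, 0], 0],
    [[0, 0, 0], 0],
    [[0, 0, 0], 0],
  ],
  gripper=-1,
)

```text
time_s: 6.5
tcp_pos: [0.5231, -0.1232, 0.0138]
ee_rot: [[-0.356, -0.934, 0.036], [-0.931, 0.358, 0.075], [-0.083, -0.006, -0.997]]
wrist_force: [-2.0, 0.3, 4.4]
gripper_width: 0.637
```

```bash
python3 -c "
from sh import *
shift([.5218,-.1236,.15],[.5123,.1597,.15],[.5123,.1597,.09])"
```

```text
t 6.5 p [ 0.523 -0.123  0.014] xaz -110.93296376662195 j [  1.4  27.5 -23.9  -7.2 -36.6 -16.6] F [-2.   0.3  4.4] w 0.637475469572301
z [ 0.036  0.075 -0.997]
[0.5218, -0.1236, 0.15] cm [ -1.05   0.03 -13.58] len 13.6
[0.5123, 0.1597, 0.15] cm [-27.08  11.05 -11.48] len 31.4
[0.5123, 0.1597, 0.09] cm [-26.58  11.09  -5.5 ] len 29.3
```

carry_out(
  steps=[
    [[-0.3, 0, -4], 0],
    [[-0.7, 0, -8], 0],
    [[-1, 0, -12], 0],
    [[-4, 1, -12.5], 0],
    [[-8, 3, -12.2], 0],
    [[-12, 5, -12], 0],
    [[-16, 7, -11.5], 0],
    [[-20, 9, -11], 0],
    [[-24, 10, -10], 0],
    [[-26.9, 11.1, -9.5], 0],
    [[-26.9, 11.1, -9.5], 0],
    [[-26.9, 11.1, -9.5], 0],
  ],
)

```text
time_s: 7.7
tcp_pos: [0.5114, 0.1601, 0.1294]
ee_rot: [[-0.355, -0.934, 0.034], [-0.931, 0.357, 0.075], [-0.082, -0.005, -0.997]]
wrist_force: [0.5, -0.6, -0.5]
gripper_width: 0.64
```

```bash
python3 - <<'E'
from sh import *
from ov import *
shift([.5126,.1605,.10],[.5126,.1605,.028])
s=r.sense();t=np.array([.358,.934]);c=np.array(s['tcp_pos'][:2])-.0024*t;zb=s['tcp_pos'][2]-.0138
out=[]
for cam in("top","side"):
    im=r.capture(cam)[:,:,::-1].copy()
    out.append(overlay(im,cam,[(circ(c,.028,zb),(0,0,255)),(circ(c,.028,zb+.045),(0,255,0)),(circ([.5117,.1583],.01,.012),(255,0,255)),(circ([.5117,.1583],.01,.054),(255,0,0))],[*c,zb],32,6))
cv2.imwrite("pics/c2.png",np.hstack(out))
E
```

```text
t 7.7 p [0.511 0.16  0.129] xaz -110.86394172309006 j [ 33.2  17.1 -20.6  -3.4 -48.3 -51.9] F [ 0.5 -0.6 -0.5] w 0.6403774150830391
z [ 0.034  0.075 -0.997]
[0.5126, 0.1605, 0.1] cm [ 0.16 -0.08  2.94] len 2.9
[0.5126, 0.1605, 0.028] cm [ 0.75 -0.04 10.12] len 10.1
```

View pics/c2.png

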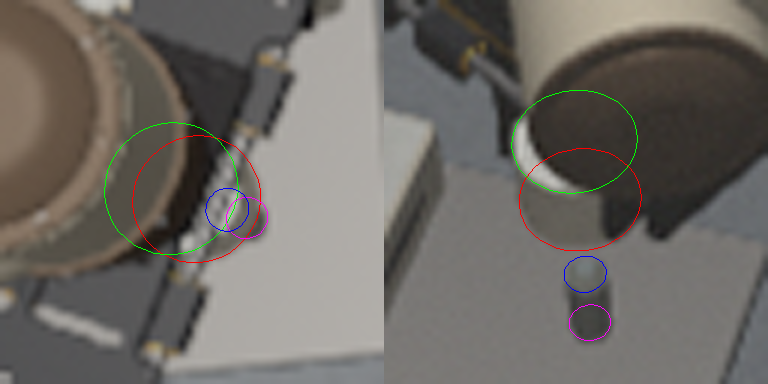

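carry_out(
  steps=[
    [[0.15, -0.1, 2.5], 0],
    [[0.3, -0.1, 4], 0],
    [[0.5, -0.1, 5.5], 0],
    [[0.6, -0.1, 7], 0],
    [[0.6, -0.1, 7], 0],
    [[0.6, -0.1, 7], 0],
  ],
)

```text
time_s: 8.4
tcp_pos: [0.5128, 0.1573, 0.0597]
ee_rot: [[-0.358, -0.933, 0.034], [-0.93, 0.36, 0.074], [-0.082, -0.005, -0.997]]
wrist_force: [-0.5, -0.0, -1.2]
gripper_width: 0.636
```

```bash
python3 -c "
from sh import *
shift([.5126,.1605,.027])"
```

```text
t 8.4 p [0.513 0.157 0.06 ] xaz -111.05397557777107 j [ 32.8  22.6 -24.7  -4.  -38.9 -50.9] F [-0.5 -0.  -1.2] w 0.6362501709568744
z [ 0.034  0.074 -0.997]
[0.5126, 0.1605, 0.027] cm [-0.02  0.15  3.28] len 3.3
```

carry_out(
  steps=[
    [[-0.15, 0.1, 0.8], 0],
    [[-0.1, 0.15, 1.8], 0],
    [[-0.05, 0.15, 2.8], 0],
    [[0, 0.15, 3.3], 0],
    [[0, 0.15, 3.3], 0],
  ],
)

```text
time_s: 8.9
tcp_pos: [0.5123, 0.1602, 0.026]
ee_rot: [[-0.358, -0.933, 0.033], [-0.93, 0.359, 0.074], [-0.081, -0.005, -0.997]]
wrist_force: [0.0, 0.4, -1.0]
gripper_width: 0.635
```

```bash
python3 -c "
from sh import *
shift([.5126,.1605,.027])"
```

```text
t 8.9 p [0.512 0.16  0.026] xaz -111.04205121690141 j [ 33.2  25.6 -26.1  -4.4 -34.5 -50.7] F [ 0.   0.4 -1. ] w 0.6351070306103977
z [ 0.033  0.074 -0.997]
[0.5126, 0.1605, 0.027] cm [-0.04 -0.02 -0.09] len 0.1
```

carry_out(
  steps=[
    [[0, 0, 0], 0],
    [[0, 0, 0], 0],
    [[0, 0, 0], 0],
    [[0, 0, 0], 0],
    [[-0.2, 0, -3], 0],
    [[-0.5, 0, -7], 0],
    [[-0.9, 0, -11], 0],
    [[-1.2, 0, -15], 0],
    [[-1.2, 0, -15], 0],
  ],
  gripper=1,
)

```text
time_s: 9.8
tcp_pos: [0.5151, 0.1619, 0.1833]
ee_rot: [[-0.356, -0.934, 0.046], [-0.93, 0.358, 0.079], [-0.091, -0.014, -0.996]]
wrist_force: [0.6, 0.5, 0.4]
gripper_width: 1.001
```

```bash
python3 - <<'E'
from sh import *
from ov import *
P=np.array([.4905,-.3265]);L=np.array([.502,-.2905])
d=L-P;print(np.degrees(np.arctan2(d[1],d[0])))
shift()
for cam in("top","side"):
    im=r.capture(cam);cv2.imwrite(f"pics/{cam}1.png",im[:,:,::-1])
    for t in("roll","plate","label","rack","plain_plate"):
        print(cam,t,[(np.round(d['centre'],4).tolist(),round(d['confidence'],2)) for d in r.place_of(cam,t)[:5]])
out=[]
S=[.5117,.1583]
th=np.radians(70);x=np.array([np.cos(th),np.sin(th),0]);y=np.array([-np.sin(th),np.cos(th),0]);z=np.array([0,0,1.])
O=np.array([.4905,-.3265,.010])
def face(yy): return np.array([O+x*a+y*yy+z*b for a,b in((-.055,0),(.055,0),(.055,.046),(.041,.046),(.041,.06),(-.055,.06),(-.055,0))])
for cam in("top","side"):
    im=cv2.imread(f"pics/{cam}1.png")
    a=overlay(im,cam,[(circ(S,.028,.012),(0,0,255)),(circ(S,.028,.057),(0,255,0))],[*S,.03],28,7)
    b=overlay(im,cam,[(face(.004),(0,0,255)),(face(-.004),(0,255,0))],O+z*.03,28,7)
    out.append(np.hstack([a,b]))
cv2.imwrite("pics/c3.png",cv2.resize(np.vstack(out),(784,784))[:,:,:] if 0 else np.vstack(out)[:,:])
E
```

```text
72.28420729362307
t 9.8 p [0.515 0.162 0.183] xaz -110.92025925828807 j [ 33.2  13.8 -16.6  -2.9 -54.9 -52.6] F [0.6 0.5 0.4] w 1.000902173868005
z [ 0.046  0.079 -0.996]
top roll [([0.5129, 0.1539, 0.0126], 0.51)]
top plate [([0.6345, -0.52, -0.0024], 0.81), ([0.3589, -0.3424, 0.0022], 0.68), ([0.4896, -0.329, 0.0085], 0.65), ([0.3533, -0.1835, -0.0022], 0.45)]
top label [([0.3903, -0.1967, 0.0237], 0.68), ([0.5942, -0.5122, 0.0231], 0.6), ([0.3212, -0.3325, 0.0228], 0.58), ([0.5025, -0.2898, 0.0399], 0.51)]
top rack [([0.5258, -0.3428, -0.0026], 0.98), ([0.7261, -0.0779, -0.0004], 0.54)]
top plain_plate [([0.5621, -0.3614, 0.0147], 0.54), ([0.491, -0.3282, 0.0116], 0.15)]
side roll [([0.5158, 0.1559, 0.0144], 0.54)]
side plate [([0.6385, -0.5221, -0.0004], 0.86), ([0.3556, -0.1847, 0.0009], 0.69)]
side label [([0.384, -0.2025, 0.0206], 0.8), ([0.5998, -0.5118, 0.0243], 0.64), ([0.3169, -0.3307, 0.0278], 0.57), ([0.5531, 0.3106, 0.2316], 0.23)]
side rack [([0.5291, -0.3432, 0.0027], 0.47)]
side plain_plate [([0.5658, -0.3562, 0.0075], 0.68), ([0.5523, 0.31, 0.2318], 0.57)]
```

```bash
python3 -c "
import cv2;i=cv2.imread('pics/c3.png');cv2.imwrite('pics/c3b.png',cv2.resize(i,(600,600),interpolation=cv2.INTER_AREA))"
```

```text
(no output)
```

View pics/c3b.png

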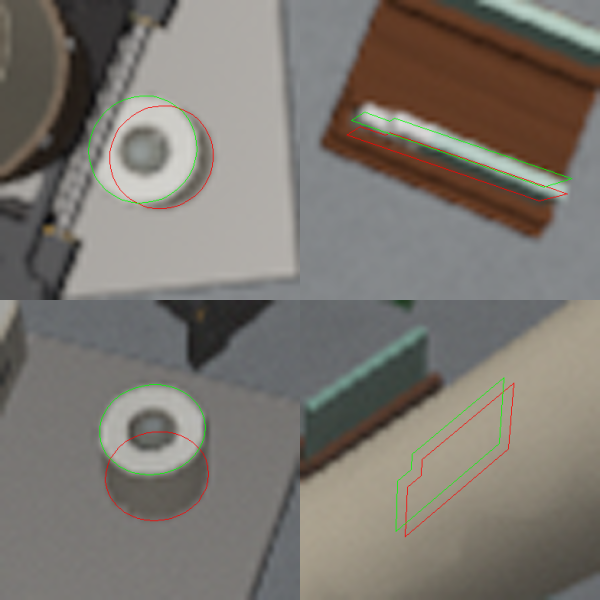

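```bash
python3 - <<'E'
from sh import *
from ov import *
k=r.calibration("top");K=k['camera_matrix'];T=k['world_from_camera']
def back(u,z):
    d=np.array([(u[0]-K[0,2])/K[0,0],-(u[1]-K[1,2])/K[1,1],-1])@T[:3,:3].T
    return T[:3,3]+d*(z-T[2,3])/d[2]
for f in("top0","top1"):
    im=cv2.imread(f"pics/{f}.png").astype(int);m=(im.min(2)>135).astype(np.uint8)
    for nm,c in(("plate",[.4905,-.3265,.07]),("plain",[.564,-.358,.07])):
        u=proj(k,c)[0].astype(int);w=np.zeros_like(m);w[u[1]-14:u[1]+15,u[0]-25:u[0]+26]=1
        n,l,st,ce=cv2.connectedComponentsWithStats(m&w);i=1+np.argmax(st[1:,4])
        p=np.argwhere(l==i)[:,::-1].astype(float)
        W=np.array([back(q,.07)for q in p])[:,:2];mu=W.mean(0);_,s,v=np.linalg.svd(W-mu);t=v[0]*np.sign(v[0,1]);e=(W-mu)@t
        mid=mu+t*(e.max()+e.min())/2
        print(f,nm,len(p),'mid',mid,'az',np.degrees(np.arctan2(t[1],t[0])).round(1),'len',np.ptp(e),'wid',np.ptp((W-mu)@v[1]))
E
```

```text
top0 plate 130 mid [ 0.491 -0.325] az 67.2 len 0.11312142170723019 wid 0.011950031237919316
top0 plain 127 mid [ 0.565 -0.359] az 65.6 len 0.11174269791409755 wid 0.009754213998791608
top1 plate 137 mid [ 0.491 -0.326] az 67.1 len 0.1138066043541143 wid 0.011975284047869596
top1 plain 154 mid [ 0.565 -0.36 ] az 65.3 len 0.11277619378865866 wid 0.01961638387576079
```

```bash
python3 -c "
from sh import *
shift([.4919,-.324,.13],[.4919,-.324,.036])"
```

```text
t 10.4 p [0.511 0.16  0.176] xaz -111.0390721288153 j [ 33.2  14.3 -17.1  -3.  -54.8 -52.6] F [ 1.  -0.4 -1.2] w 0.9979745989801543
z [ 0.032  0.073 -0.997]
[0.4919, -0.324, 0.13] cm [ 46.12 -15.56   0.98] len 48.7
[0.4919, -0.324, 0.036] cm [ 46.87 -15.52  10.35] len 50.5
```

carry_out(
  steps=[
    [[4, -1.4, 0], 3],
    [[9, -3, 0], 3],
    [[14, -4.7, 0], 3],
    [[19, -6.4, 0], 3],
    [[23.5, -8, 0], 3],
    [[28, -9.5, 0], 3],
    [[32.5, -11, 0], 3],
    [[37, -12.5, 0], 3],
    [[41.5, -14, 0], 3],
    [[46, -15.5, 0], 3],
    [[46.1, -15.6, 1], 3],
    [[46.1, -15.6, 1], 3],
  ],
)

```text
time_s: 11.6
tcp_pos: [0.491, -0.3243, 0.1277]
ee_rot: [[-0.409, -0.912, 0.029], [-0.909, 0.41, 0.075], [-0.081, 0.004, -0.997]]
wrist_force: [-0.3, 0.5, -0.3]
gripper_width: 1.001
```

```bash
python3 - <<'E'
from sh import *
from ov import *
shift([.4919,-.324,.08],[.4919,-.324,.036])
print([(np.round(d['centre'],4).tolist(),round(d['confidence'],2)) for c in("top","side") if r.capture(c) is not None for t in("plate","plain_plate","label") for d in r.place_of(c,t)[:4]])
E
```

```text
t 11.6 p [ 0.491 -0.324  0.128] xaz -114.24313689836843 j [-20.2  23.8  -9.4  -5.5 -56.8  -1. ] F [-0.3  0.5 -0.3] w 1.0006973725308608
z [ 0.029  0.075 -0.997]
[0.4919, -0.324, 0.08] cm [ 0.32 -0.09  4.75] len 4.8
[0.4919, -0.324, 0.036] cm [ 0.68 -0.11  9.14] len 9.2
[([0.635, -0.5214, -0.0016], 0.74), ([0.4903, -0.3266, 0.0123], 0.61), ([0.354, -0.3401, -0.0004], 0.48), ([0.5538, 0.2213, 0.1483], 0.74), ([0.3206, -0.3338, 0.0241], 0.8), ([0.5934, -0.5106, 0.0261], 0.72), ([0.5028, -0.2889, 0.0358], 0.68), ([0.5249, -0.3429, -0.004], 0.43), ([0.4891, -0.3209, 0.008], 0.69), ([0.6402, -0.5218, -0.0001], 0.67), ([0.3559, -0.3342, -0.0018], 0.6), ([0.355, -0.186, 0.0022], 0.6), ([0.563, -0.3605, 0.0111], 0.54), ([0.5009, -0.2938, 0.0361], 0.66), ([0.3865, -0.2021, 0.0196], 0.63), ([0.3152, -0.3319, 0.0276], 0.58), ([0.5996, -0.5127, 0.0247], 0.58)]
```

carry_out(
  steps=[
    [[0.2, -0.1, 3], 0],
    [[0.4, -0.1, 6], 0],
    [[0.6, -0.1, 8.5], 0],
    [[0.7, -0.1, 9.2], 0],
    [[0.7, -0.1, 9.2], 0],
    [[0.7, -0.1, 9.2], 0],
  ],
)

```text
time_s: 12.6
tcp_pos: [0.4951, -0.3235, 0.0396]
ee_rot: [[-0.404, -0.914, 0.035], [-0.911, 0.405, 0.072], [-0.08, -0.003, -0.997]]
wrist_force: [-0.5, 0.2, -0.5]
gripper_width: 1.0
```

carry_out(
  steps=[
    [[0, 0, 0], 0],
    [[0, 0, 0], 0],
    [[0, 0, 0], 0],
    [[0, 0, 0], 0],
    [[0, 0, 0], 0],
    [[0, 0, 0], 0],
    [[0, 0, 0], 0],
    [[0, 0, 0], 0],
    [[0, 0, 0], 0],
    [[0, 0, 0], 0],
  ],
  gripper=-1,
)

```text
time_s: 13.6
tcp_pos: [0.4951, -0.3235, 0.0395]
ee_rot: [[-0.404, -0.914, 0.035], [-0.911, 0.405, 0.072], [-0.08, -0.003, -0.997]]
wrist_force: [1.3, 0.0, -0.0]
gripper_width: 0.171
```

```bash
python3 -c "
from sh import *
shift([.4919,-.324,.036],[.4919,-.324,.2])"
```

```text
t 13.6 p [ 0.495 -0.324  0.04 ] xaz -113.89447745946394 j [-20.   29.9 -14.   -6.4 -45.8   0.5] F [ 1.3  0.  -0. ] w 0.17092083499528257
z [ 0.035  0.072 -0.997]
[0.4919, -0.324, 0.036] cm [0.2  0.27 0.33] len 0.5
[0.4919, -0.324, 0.2] cm [ -1.11   0.22 -16.01] len 16.1
```

carry_out(
  steps=[
    [[0, 0.1, 0], 0],
    [[0, 0.2, 0.2], 0],
    [[0, 0.2, 0.3], 0],
    [[0, 0.2, 0.3], 0],
    [[0, 0.2, 0.3], 0],
  ],
)

```text
time_s: 14.1
tcp_pos: [0.4937, -0.3229, 0.0393]
ee_rot: [[-0.403, -0.915, 0.036], [-0.912, 0.404, 0.07], [-0.079, -0.005, -0.997]]
wrist_force: [-3.5, 1.9, 12.6]
gripper_width: 0.088
```

carry_out(
  steps=[
    [[0, 0, -0.5], 0],
    [[-0.1, 0, -1.5], 0],
    [[-0.3, 0, -3.5], 0],
    [[-0.5, 0, -6.5], 0],
    [[-0.8, 0, -10], 0],
    [[-1.1, -0.1, -14], 0],
    [[-1.5, -0.1, -18], 0],
    [[-1.8, -0.1, -22], 0],
    [[-1.8, -0.1, -22], 0],
  ],
)

```text
time_s: 15.0
tcp_pos: [0.4964, -0.3242, 0.2674]
ee_rot: [[-0.401, -0.915, 0.048], [-0.913, 0.404, 0.063], [-0.077, -0.019, -0.997]]
wrist_force: [0.1, 0.2, -1.4]
gripper_width: 0.09
```

```bash
python3 - <<'E'
from sh import *
from ov import *
shift([.40,.10,.36],[.34,.35,.36],[.06,.75,.36])
im=r.capture("side");cv2.imwrite("pics/side2.png",im[90:330,200:520,::-1])
E
```

```text
t 15.0 p [ 0.496 -0.324  0.267] xaz -113.72494256487933 j [-19.9  17.2   1.4  -4.6 -72.9  -2.6] F [ 0.1  0.2 -1.4] w 0.08989426718569608
z [ 0.048  0.063 -0.997]
[0.4, 0.1, 0.36] cm [-35.56  25.77  -7.  ] len 44.5
[0.34, 0.35, 0.36] cm [-55.97  41.35  -5.71] len 69.8
[0.06, 0.75, 0.36] cm [-81.25  83.1   -4.53] len 116.3
```

View pics/side2.png

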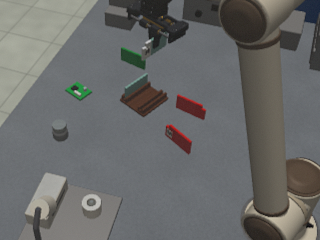

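carry_out(
  steps=[
    [[-4, 3, -3], 0],
    [[-8, 6, -6], 0],
    [[-12, 8.5, -7], 0],
    [[-16, 11.5, -7], 0],
    [[-20, 14.5, -7], 0],
    [[-24, 17.5, -7], 0],
    [[-28, 20, -7], 0],
    [[-32, 23, -7], 0],
    [[-35.5, 25.8, -7], 0],
    [[-39.5, 28.5, -7], 0],
    [[-43, 31.5, -6.5], 0],
    [[-47, 34.5, -6], 0],
    [[-51, 37.5, -6], 0],
    [[-54, 40, -6], 0],
    [[-57, 43.5, -5.7], 0],
    [[-59, 47.5, -5.7], 0],
    [[-61.5, 51.5, -5.5], 0],
    [[-64, 55.5, -5.3], 0],
    [[-66.5, 59, -5], 0],
    [[-69, 63, -5], 0],
  ],
)

```text
time_s: 17.05
tcp_pos: [0.1927, 0.5582, 0.3581]
ee_rot: [[-0.402, -0.915, 0.042], [-0.912, 0.404, 0.063], [-0.075, -0.013, -0.997]]
wrist_force: [2.0, -0.9, -0.4]
gripper_width: 0.086
```

```bash
python3 -c "
from sh import *
p=np.array([.06,.80,.33])
shift([.10,.75,.36],[.09,.85,.36],[.02,1.85,.36],[.09,.85,1.36])"
```

```text
t 17.05 p [0.193 0.558 0.358] xaz -113.78720460920522 j [  87.9   12.9    5.5    2.3  -78.9 -112.1] F [ 2.  -0.9 -0.4] w 0.08640084958362532
z [ 0.042  0.063 -0.997]
[0.1, 0.75, 0.36] cm [-13.78  16.23   0.63] len 21.3
[0.09, 0.85, 0.36] cm [-22.51  21.19   1.22] len 30.9
[0.02, 1.85, 0.36] cm [-110.94   68.01    7.25] len 130.3
[0.09, 0.85, 1.36] cm [-29.99  19.88 -98.49] len 104.9
```

carry_out(
  steps=[
    [[-4.5, 4, 0], 0],
    [[-8, 7.5, 0], 0],
    [[-11, 11, 0.3], 0],
    [[-14, 15, 0.5], 0],
    [[-18, 18, 1], 0],
    [[-22.5, 21, 1.2], 0],
    [[-40, 30, 2], 0],
    [[-110, 68, 7], 0],
  ],
)

```text
time_s: 17.85
tcp_pos: [0.0878, 0.8885, 0.3482]
ee_rot: [[-0.402, -0.914, 0.048], [-0.911, 0.405, 0.08], [-0.093, -0.012, -0.996]]
wrist_force: [-34.3, 28.4, 93.8]
gripper_width: 0.091
```

carry_out(
  steps=[
    [[-88, 47, 8], 0],
  ],
)

```text
time_s: 17.95
tcp_pos: [0.0804, 0.9068, 0.3134]
ee_rot: [[-0.4, -0.915, 0.053], [-0.912, 0.403, 0.078], [-0.092, -0.017, -0.996]]
wrist_force: [-1.3, 1.3, -6.1]
gripper_width: 0.087
```

carry_out(
  steps=[
    [[-88, 47, 10], 0],
  ],
)

```text
time_s: 18.05
tcp_pos: [0.0744, 0.9203, 0.3025]
ee_rot: [[-0.398, -0.916, 0.058], [-0.91, 0.402, 0.099], [-0.114, -0.013, -0.993]]
wrist_force: [-0.2, -0.1, -0.9]
gripper_width: 0.087
```

carry_out(
  steps=[
    [[-88, 47, 12], 0],
  ],
)

```text
time_s: 18.15
tcp_pos: [0.069, 0.9361, 0.2904]
ee_rot: [[-0.396, -0.916, 0.062], [-0.907, 0.401, 0.127], [-0.141, -0.006, -0.99]]
wrist_force: [0.7, -0.2, -1.0]
gripper_width: 0.088
```

```bash
python3 -c "
from sh import *
shift()"
```

```text
t 18.15 p [0.069 0.936 0.29 ] xaz -113.58032193076146 j [  97.    60.6   80.6    4.5 -103.1 -119.3] F [ 0.7 -0.2 -1. ] w 0.0884561638776871
z [ 0.062  0.127 -0.99 ]
```

carry_out(
  steps=[
    [[-88, 47, -15], 0],
    [[-88, 47, -15], 0],
  ],
)

```text
time_s: 18.35
tcp_pos: [0.0564, 0.9533, 0.2821]
ee_rot: [[-0.393, -0.917, 0.066], [-0.902, 0.399, 0.165], [-0.178, 0.005, -0.984]]
wrist_force: [-0.1, -0.6, -0.8]
gripper_width: 0.09
```

carry_out(
  steps=[
    [[-88, 47, -15], 0],
    [[-88, 47, -15], 0],
  ],
)

```text
time_s: 18.55
tcp_pos: [0.0448, 0.9691, 0.2778]
ee_rot: [[-0.391, -0.918, 0.07], [-0.895, 0.397, 0.204], [-0.215, 0.017, -0.976]]
wrist_force: [0.6, -0.1, -1.0]
gripper_width: 0.09
```

carry_out(
  steps=[
    [[-88, 47, -15], 0],
    [[-88, 47, -15], 0],
  ],
)

```text
time_s: 18.75
tcp_pos: [0.0339, 0.9835, 0.276]
ee_rot: [[-0.388, -0.919, 0.073], [-0.886, 0.394, 0.243], [-0.252, 0.03, -0.967]]
wrist_force: [0.3, 0.0, -0.9]
gripper_width: 0.091
```

carry_out(
  steps=[
    [[-88, 47, -12], 0],
    [[-88, 47, -12], 0],
  ],
)

```text
time_s: 18.95
tcp_pos: [0.0237, 0.9973, 0.2752]
ee_rot: [[-0.386, -0.92, 0.075], [-0.877, 0.391, 0.281], [-0.288, 0.043, -0.957]]
wrist_force: [0.8, 0.3, -1.2]
gripper_width: 0.091
```

```bash
python3 -c "
from sh import *
shift()"
```

```text
t 18.95 p [0.024 0.997 0.275] xaz -113.75344326240052 j [ 100.    62.7   80.6    7.1  -92.5 -122.1] F [ 0.8  0.3 -1.2] w 0.09107415931314224
z [ 0.075  0.281 -0.957]
```

carry_out(
  steps=[
    [[-65, 73, -10], 0],
    [[-65, 73, -10], 0],
  ],
)

```text
time_s: 19.15
tcp_pos: [-0.0168, 1.0089, 0.2746]
ee_rot: [[-0.384, -0.92, 0.076], [-0.866, 0.388, 0.316], [-0.32, 0.055, -0.946]]
wrist_force: [-0.3, -0.1, -1.3]
gripper_width: 0.09
```

carry_out(
  steps=[
    [[-65, 73, -10], 0],
    [[-65, 73, -10], 0],
  ],
)

```text
time_s: 19.35
tcp_pos: [-0.0567, 1.0183, 0.2766]
ee_rot: [[-0.381, -0.922, 0.075], [-0.855, 0.382, 0.351], [-0.352, 0.069, -0.933]]
wrist_force: [0.3, -0.0, -2.1]
gripper_width: 0.092
```

carry_out(
  steps=[
    [[-65, 73, -5], 0],
    [[-65, 73, -5], 0],
  ],
)

```text
time_s: 19.55
tcp_pos: [-0.0919, 1.0271, 0.2774]
ee_rot: [[-0.378, -0.923, 0.072], [-0.843, 0.375, 0.386], [-0.383, 0.084, -0.92]]
wrist_force: [-0.9, 0.3, -1.5]
gripper_width: 0.09
```

carry_out(
  steps=[
    [[-65, 73, -5], 0],
    [[-65, 73, -5], 0],
  ],
)

```text
time_s: 19.75
tcp_pos: [-0.1243, 1.0339, 0.2805]
ee_rot: [[-0.375, -0.925, 0.069], [-0.83, 0.368, 0.419], [-0.413, 0.1, -0.905]]
wrist_force: [0.2, -0.1, -2.0]
gripper_width: 0.09
```

```bash
python3 -c "
from sh import *
shift()"
```

```text
t 19.75 p [-0.124  1.034  0.28 ] xaz -114.29352844356958 j [ 109.    64.1   80.6   11.7  -84.1 -130.8] F [ 0.2 -0.1 -2. ] w 0.08959919893740599
z [ 0.069  0.419 -0.905]
```

carry_out(
  steps=[
    [[-68, 70, 5], 0],
    [[-68, 70, 5], 0],
  ],
)

```text
time_s: 19.95
tcp_pos: [-0.1501, 1.0432, 0.2789]
ee_rot: [[-0.372, -0.926, 0.064], [-0.816, 0.359, 0.453], [-0.443, 0.116, -0.889]]
wrist_force: [-0.8, 1.0, -2.4]
gripper_width: 0.088
```

carry_out(
  steps=[
    [[-68, 70, 5], 0],
    [[-68, 70, 5], 0],
  ],
)

```text
time_s: 20.15
tcp_pos: [-0.174, 1.0508, 0.2797]
ee_rot: [[-0.37, -0.927, 0.059], [-0.801, 0.35, 0.486], [-0.471, 0.132, -0.872]]
wrist_force: [-0.5, -0.4, -2.1]
gripper_width: 0.089
```

carry_out(
  steps=[
    [[-68, 70, 10], 0],
    [[-68, 70, 10], 0],
  ],
)

```text
time_s: 20.35
tcp_pos: [-0.1961, 1.0585, 0.2804]
ee_rot: [[-0.368, -0.928, 0.053], [-0.785, 0.341, 0.518], [-0.499, 0.149, -0.854]]
wrist_force: [0.2, -0.0, -1.7]
gripper_width: 0.092
```

carry_out(
  steps=[
    [[-68, 70, 10], 0],
    [[-68, 70, 10], 0],
  ],
)

```text
time_s: 20.55
tcp_pos: [-0.2168, 1.0646, 0.2838]
ee_rot: [[-0.367, -0.929, 0.046], [-0.768, 0.33, 0.548], [-0.525, 0.166, -0.835]]
wrist_force: [-0.1, 0.4, -1.7]
gripper_width: 0.09
```

carry_out(
  steps=[
    [[-68, 70, 10], 0],
    [[-68, 70, 10], 0],
  ],
)

```text
time_s: 20.75
tcp_pos: [-0.2364, 1.0695, 0.2912]
ee_rot: [[-0.365, -0.93, 0.038], [-0.75, 0.318, 0.58], [-0.551, 0.183, -0.814]]
wrist_force: [0.1, 0.5, -2.1]
gripper_width: 0.094
```

carry_out(
  steps=[
    [[-68, 70, 10], 0],
    [[-68, 70, 10], 0],
  ],
)

```text
time_s: 20.95
tcp_pos: [-0.255, 1.0731, 0.3013]
ee_rot: [[-0.364, -0.931, 0.03], [-0.731, 0.305, 0.61], [-0.577, 0.2, -0.792]]
wrist_force: [0.6, -0.3, -0.7]
gripper_width: 0.089
```

```bash
python3 -c "
from sh import *
shift()"
```

```text
t 20.95 p [-0.255  1.073  0.301] xaz -116.4724928400833 j [ 116.1   66.1   80.6   18.1  -71.4 -138.7] F [ 0.6 -0.3 -0.7] w 0.08912604573491667
z [ 0.03   0.61  -0.792]
```

carry_out(
  steps=[
    [[-60, 78, 15], 0],
    [[-60, 78, 15], 0],
  ],
)

```text
time_s: 21.15
tcp_pos: [-0.2817, 1.075, 0.3078]
ee_rot: [[-0.363, -0.931, 0.021], [-0.712, 0.292, 0.639], [-0.601, 0.217, -0.769]]
wrist_force: [0.8, -0.6, -2.3]
gripper_width: 0.089
```

carry_out(
  steps=[
    [[-60, 78, 15], 0],
    [[-60, 78, 15], 0],
  ],
)

```text
time_s: 21.35
tcp_pos: [-0.3073, 1.0756, 0.3161]
ee_rot: [[-0.363, -0.932, 0.011], [-0.692, 0.277, 0.666], [-0.624, 0.234, -0.746]]
wrist_force: [0.1, -1.2, -0.8]
gripper_width: 0.089
```

carry_out(
  steps=[
    [[-60, 78, 15], 0],
    [[-60, 78, 15], 0],
  ],
)

```text
time_s: 21.55
tcp_pos: [-0.3308, 1.0746, 0.3279]
ee_rot: [[-0.362, -0.932, -0.0], [-0.673, 0.261, 0.692], [-0.645, 0.251, -0.721]]
wrist_force: [-0.6, -0.0, -1.2]
gripper_width: 0.09
```

```bash
cat > fin.py <<'E'
from sh import *
# station yaw, read spot; plate pose in tool from the grasp (plate x az 65.8, upright)
yaw=np.radians(4.5);spot=np.array([.5545,.2215,.150])
Rg=np.array([[-.403,-.915,.036],[-.912,.404,.07],[-.079,-.005,-.997]]);pg=np.array([.4937,-.3229,.0393])
a=np.radians(65.8);Rp=np.array([[np.cos(a),-np.sin(a),0],[np.sin(a),np.cos(a),0],[0,0,1]]);P0=np.array([.491,-.3255,.010])
Rtp=Rg.T@Rp; Rtp=Rtp
lab_t=Rg.T@(P0+Rp@[.037,.004,.026]-pg); lab_t[1]+=-( Rg.T@(P0+Rp@[0,0,.04]-pg))[1]  # jaws centre the plate
c,s=np.cos(yaw),np.sin(yaw);S=np.array([[c,-s,0],[s,c,0],[0,0,1]])
q=.5**.5
def best():
    st=r.sense();R=np.array(st['ee_rot']);p=np.array(st['tcp_pos'])
    res=[]
    for w in np.arange(-180,180,2.):
        Q=R@Ro.from_euler('z',w,True).as_matrix();X=Q@Rtp
        res.append((np.degrees(np.arccos(X[:,1]@(S@[0,q,q]))),w,np.degrees(np.arcsin(X[2,0])),spot-Q@lab_t,X))
    e=min(res,key=lambda t:t[0]+.3*abs(t[2])); return R,p,e
if __name__=="__main__":
    R,p,e=best();print('lab_t',lab_t);print('err',e[0],'turn',e[1],'x elev',e[2],'tcp',e[3]);print(e[4]);shift(e[3])
    Q=R@Ro.from_euler('z',e[1],True).as_matrix()
    for j1 in(15,25):
        for pp in(0,20,40):print(j1,pp,wrist(Q,j1,pp,-1))
E
python3 fin.py
```

```text
lab_t [-0.033  0.004  0.006]
err 0.3845013753237884 turn 66.0 x elev -1.6136887070183734 tcp [0.522 0.213 0.151]
[[ 0.996 -0.042  0.079]
 [ 0.085  0.718 -0.691]
 [-0.028  0.695  0.718]]
t 21.55 p [-0.331  1.075  0.328] xaz -118.30133933225427 j [ 120.2   66.4   80.6   22.4  -66.2 -143.4] F [-0.6 -0.  -1.2] w 0.08991042792587543
z [-0.     0.692 -0.721]
[0.522 0.213 0.151] cm [  38.5  -106.38  -46.86] len 122.5
15 0 [-42.84  -79.694 -98.172]
15 20 [-47.327 -65.49  -83.363]
15 40 [-56.807 -53.075 -65.029]
25 0 [ -41.028  -73.001 -105.823]
25 20 [-47.366 -58.569 -90.568]
25 40 [-59.844 -46.553 -70.29 ]
```

```bash
python3 -c "
from sh import *
shift([-.10,.85,.42],[.20,.62,.42],[.45,.25,.42],[.52,.05,.33])"
```

```text
t 21.55 p [-0.331  1.075  0.328] xaz -118.30133933225427 j [ 120.2   66.4   80.6   22.4  -66.2 -143.4] F [-0.6 -0.  -1.2] w 0.08991042792587543
z [-0.     0.692 -0.721]
[-0.1, 0.85, 0.42] cm [  0.8  -25.07 -22.2 ] len 33.5
[0.2, 0.62, 0.42] cm [  5.41 -59.04 -38.14] len 70.5
[0.45, 0.25, 0.42] cm [ 21.24 -92.   -63.77] len 113.9
[0.52, 0.05, 0.33] cm [  37.96 -106.    -71.13] len 133.2
```

carry_out(
  steps=[
    [[0, -1, -1], 0],
    [[0.1, -4, -4], 0],
    [[0.2, -7, -7], 0],
    [[0.3, -10, -9.5], 0],
    [[0.4, -13, -12], 0],
    [[0.5, -16, -14.5], 0],
    [[0.6, -19, -17], 0],
    [[0.7, -22, -19.5], 0],
    [[0.8, -25, -22.2], 0],
    [[1.2, -28.4, -23.8], 0],
    [[1.7, -31.8, -25.4], 0],
    [[2.2, -35.2, -27], 0],
    [[2.6, -38.6, -28.6], 0],
    [[3.1, -42, -30.2], 0],
    [[3.6, -45.5, -31.8], 0],
    [[4, -49, -33.4], 0],
    [[4.5, -52.4, -35], 0],
    [[5, -55.8, -36.6], 0],
    [[5.4, -58.5, -38], 0],
    [[5.4, -59, -38.1], 0],
  ],
)

```text
time_s: 23.55
tcp_pos: [0.2018, 0.6185, 0.4228]
ee_rot: [[-0.364, -0.932, 0.002], [-0.669, 0.263, 0.695], [-0.648, 0.251, -0.719]]
wrist_force: [-0.3, 0.3, -1.1]
gripper_width: 0.092
```

```bash
python3 -c "
from sh import *
shift([.33,.43,.42],[.45,.25,.42],[.52,.05,.33])"
```

```text
t 23.55 p [0.202 0.619 0.423] xaz -118.52628028981258 j [  84.2    1.    -7.8   -6.5  -37.4 -102. ] F [-0.3  0.3 -1.1] w 0.09203757273070032
z [ 0.002  0.695 -0.719]
[0.33, 0.43, 0.42] cm [  8.13 -16.96 -12.88] len 22.8
[0.45, 0.25, 0.42] cm [ 15.81 -32.87 -25.37] len 44.4
[0.52, 0.05, 0.33] cm [ 32.48 -46.91 -32.8 ] len 65.8
```

carry_out(
  steps=[
    [[1, -2.2, -1.7], 0],
    [[2.4, -5, -3.8], 0],
    [[3.6, -7.8, -6], 0],
    [[5, -10.6, -8.1], 0],
    [[6.4, -13.4, -10.2], 0],
    [[8, -17, -12.9], 0],
    [[9.3, -19.7, -15], 0],
    [[10.6, -22.4, -17.1], 0],
    [[11.9, -25, -19.2], 0],
    [[13.2, -27.6, -21.3], 0],
    [[14.5, -30.2, -23.4], 0],
    [[15.8, -32.9, -25.4], 0],
    [[18.5, -35.2, -26.6], 6],
    [[21.2, -37.5, -27.8], 12],
    [[23.9, -39.8, -29], 18],
    [[26.6, -42.1, -30.2], 24],
    [[29.3, -44.4, -31.4], 30],
    [[32, -46.6, -32.6], 36],
    [[32.5, -46.9, -32.8], 42],
    [[32.5, -46.9, -32.8], 48],
  ],
)

```text
time_s: 25.55
tcp_pos: [0.5207, 0.0482, 0.3285]
ee_rot: [[-0.938, -0.346, 0.003], [-0.247, 0.676, 0.694], [-0.242, 0.65, -0.72]]
wrist_force: [-0.1, 0.1, -2.2]
gripper_width: 0.09
```

```bash
python3 fin.py; python3 - <<'E'
from station import r
import cv2,numpy as np
a=[r.capture(c)[:,:,::-1] for c in("top","side")]
cv2.imwrite("pics/p3.png",np.hstack([a[0][80:380,60:420],a[1][100:400,150:510]]))
E
```

```text
lab_t [-0.033  0.004  0.006]
err 1.0160555699056013 turn 18.0 x elev -1.8300606048287482 tcp [0.521 0.214 0.151]
[[ 0.997 -0.033  0.076]
 [ 0.076  0.717 -0.693]
 [-0.032  0.696  0.717]]
t 25.55 p [0.521 0.048 0.329] xaz -165.23409553972718 j [ -5.3  13.1   6.  -43.7 -88.4 -61. ] F [-0.1  0.1 -2.2] w 0.08984086210666724
z [ 0.003  0.694 -0.72 ]
[0.521 0.214 0.151] cm [ 0.14 -0.39 24.3 ] len 24.3
15 0 [-42.908 -79.489 -98.682]
15 20 [-47.456 -65.308 -83.832]
15 40 [-57.018 -52.94  -65.424]
25 0 [ -41.069  -72.789 -106.333]
25 20 [-47.476 -58.375 -91.032]
25 40 [-60.058 -46.403 -70.664]fin.py:15: RuntimeWarning: invalid value encountered in arccos
  res.append((np.degrees(np.arccos(X[:,1]@(S@[0,q,q]))),w,np.degrees(np.arcsin(X[2,0])),spot-Q@lab_t,X))
```

View pics/p3.png

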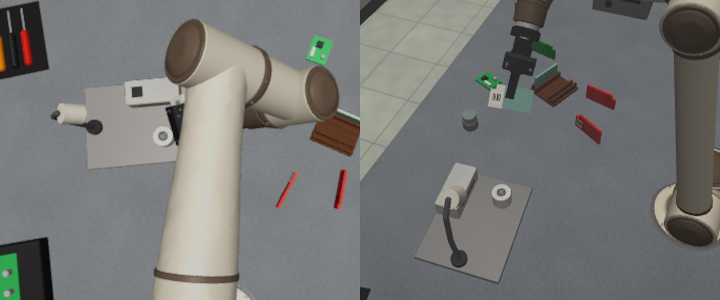

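The side view shows the plate held with its label facing up, frosted end at about (497,97), and the roll seated on the spindle. I'll now slide the plate along its own plane to the reading spot.

carry_out(
  steps=[
    [[0, 0, 1], 4],
    [[0, 0, 3], 8],
    [[0, -0.1, 5.5], 12],
    [[0, -0.1, 8], 16],
    [[0.1, -0.2, 10.5], 18],
    [[0.1, -0.2, 13], 18],
    [[0.1, -0.3, 15.5], 18],
    [[0.1, -0.3, 18], 18],
    [[0.1, -0.4, 20], 18],
    [[0.1, -0.4, 22], 18],
    [[0.1, -0.4, 23.5], 18],
    [[0.1, -0.4, 24.3], 18],
    [[0.1, -0.4, 24.3], 18],
    [[0.1, -0.4, 24.3], 18],
  ],
)

```text
time_s: 27.05
tcp_pos: [0.5221, 0.2149, 0.1525]
ee_rot: [[-0.999, -0.048, 0.004], [-0.032, 0.719, 0.694], [-0.036, 0.693, -0.72]]
wrist_force: [0.3, -0.1, -2.2]
gripper_width: 0.091
```

```bash
python3 - <<'E' 2>/dev/null
from fin import *
from ov import *
R,p,e=best();print(e[:4]);shift(e[3]);print('label pred',p+R@lab_t, 'err',p+R@lab_t-spot)
X=R@Rtp;O=p+R@lab_t-X@[.037,.004,.026]
def face(yy): return np.array([O+X@[a,yy,b] for a,b in((-.055,0),(.055,0),(.055,.046),(.041,.046),(.041,.06),(-.055,.06),(-.055,0))])
def lab(): return np.array([O+X@[.037+a,.004,.026+b] for a,b in((-.013,-.015),(.013,-.015),(.013,.015),(-.013,.015),(-.013,-.015))])
im=r.capture("side")[:,:,::-1].copy()
for t in("label","plate","reader","read_spot","spindle_foot","roll","plain_plate"):print(t,[(np.round(d['centre'],3).tolist(),round(d['confidence'],2)) for d in r.place_of("side",t)[:4]])
cv2.imwrite("pics/c5.png",overlay(im,"side",[(face(.004),(0,0,255)),(lab(),(255,0,0))],spot,40,7))
E
```

```text
(np.float64(0.9208330176693823), np.float64(-2.0), np.float64(-0.05769491342589469), array([0.522, 0.213, 0.15 ]))
t 27.05 p [0.522 0.215 0.152] xaz -178.1730534397041 j [ 11.5  21.1  -8.2 -50.6 -61.5 -73.1] F [ 0.3 -0.1 -2.2] w 0.09067413078090464
z [ 0.004  0.694 -0.72 ]
[0.522 0.213 0.15 ] cm [ 0.05 -0.35  0.06] len 0.4
label pred [0.555 0.223 0.152] err [0.001 0.001 0.002]
label [([0.318, -0.331, 0.027], 0.93), ([0.552, 0.222, 0.151], 0.84), ([0.386, -0.2, 0.021], 0.55)]
plate [([0.354, -0.336, -0.001], 0.74), ([0.513, 0.239, 0.128], 0.66)]
reader [([0.551, 0.31, 0.236], 0.9)]
read_spot [([0.553, 0.221, 0.15], 0.82)]
spindle_foot [([0.511, 0.158, 0.015], 0.6), ([0.513, 0.238, 0.13], 0.28)]
roll [([0.518, 0.158, 0.014], 0.41)]
plain_plate [([0.568, -0.359, 0.012], 0.59), ([0.554, 0.218, 0.152], 0.49)]
```

View pics/c5.png

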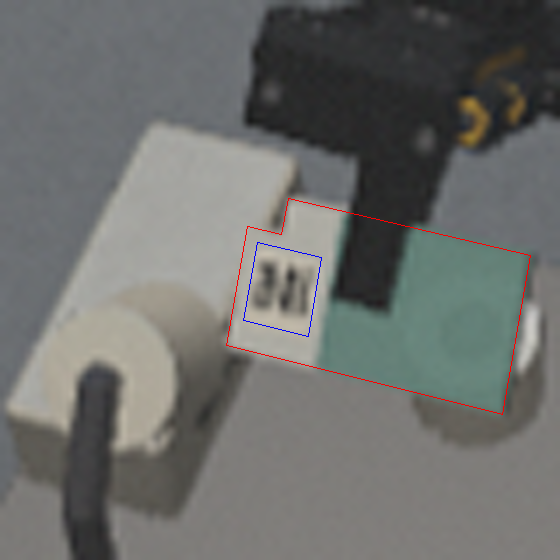

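carry_out(
  steps=[
    [[0, 0, 0], 0],
    [[0, 0, 0], 0],
    [[0, 0, 0], 0],
    [[0, 0, 0], 0],
  ],
)

```text
time_s: 27.85
tcp_pos: [0.5218, 0.2148, 0.1522]
ee_rot: [[-0.999, -0.047, 0.004], [-0.031, 0.719, 0.694], [-0.035, 0.693, -0.72]]
wrist_force: [-0.7, -0.2, -1.0]
gripper_width: 0.088
```

```bash
python3 - <<'E'
from sh import *
shift();s=r.sense();print(np.abs(s['joint_velocities']).max());print(r.finish_job())
E
```

```text
t 27.85 p [0.522 0.215 0.152] xaz -178.229449028938 j [ 11.5  21.2  -8.2 -50.6 -61.5 -73.1] F [-0.7 -0.2 -1. ] w 0.08808008501234042
z [ 0.004  0.694 -0.72 ]
0.09759475846875489
the job is handed in; nothing more can be done
None
```

I put the roll on the spindle and let go of it, then lifted the notched plate out of the stand and held it at the reading spot. I handed the job in at about 28 s, but the system gives no verdict, so the result rests on my own checks.

The moves cannot tilt the tool directly. I got the 45° tilt by repeatedly pushing at the edge of the arm's reach, about 2° per call, then carried the plate back to the station at that tilt.

Last checks before handing in:
- **Label position:** it was within about 3 mm of the reading spot, both by the arm's geometry and by the network.
- **Plate attitude:** estimated within about 1–2° of square to the lens, with the long edges level to about 2° and the notched edge uppermost. The outline drawn on the last picture matched the plate.
- **Stillness:** the arm was still and the grip held at the plate's thickness (about 8 mm). The wrist force was only about the plate's weight.
- **Roll:** it looked seated around the spindle in the pictures. The network put it up to 7 mm off the spindle position, once in a partly hidden view; I trusted the outline drawn over the close-up instead.
- **Plain plate:** found at its starting place within network error. The jar and board were not near any contact, and I did not re-measure them.

One blemish: the wrist force briefly reached about 104 N, against the 120 N limit, when the arm first ran into its reach limit. It did not recur.

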